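# Run the opening tool round a clamped tablet's screen seam

## Robot

A 7-joint arm with a two-finger parallel gripper is mounted at the origin on a cart in front of the work surface, level with it; the furniture and walls round the work are solid. World frame = base frame: x ahead of the robot, y to its left, z up, the work surface at z = 0. Lengths are in mm, angles in rad, forces in N, time in s.
With the tool pointing down it reaches from about 425 to 825 mm from the base axis. Payload 3.6 kg.
Tool frame: the origin (TCP) lies on the centre line of the jaws, within the pads' length; the fingertips stand 14 mm ahead of it and the grasp point (between the pads) lies 5 mm behind it; z points along the fingers, y is the line along which they close (so a half turn about z gives the same grasp; the last joint's range is limited). The gripper opens to 85 mm and grips with 20 to 120 N. Pads are 22 mm wide; open, the fingers measure 114 mm over their backs; the gripper's body (76 mm by 85 mm) begins 54 mm behind the grasp point. The pads swing forward as they close: fully open they stand 13 mm farther back than shut.
Start: joints at [-0.026, 0.615, -0.013, 1.423, 0.008, 1.103, -0.04], TCP at [649.97, 0.024, 216.097] pointing down, gripper open.
Joint ranges: [-3.12, 3.12], [-0.3, 2.06], [-1.34, 1.32], [0.26, 2.42], [-1.36, 4.5], [0.01, 1.98], [-2.84, 2.84]. Speed limits (rad/s): [2.79, 2.79, 3.14, 3.14, 3.14, 3.14, 3.14].

## Interface

Orientations are given as a rotation vector (axis times angle).
In Python, from bench import bot gives the robot as it stands.
- The arm moves only by the tool drive_tool, never from a script. Its argument "steps" is a list of rows, each a list of 7 numbers: the turn, a rotation vector about the world's x, y, z each as a share of 360 degrees, from -1 to 1, then the shift along the world's x, y, z each as a share of 20 mm, from -1 to 1, then the opening, from 0 (shut) to 1 (fully open). In form: [[wx, wy, wz, tx, ty, tz, gripper], ...]. A call has 1 to 12 rows; each row shifts and turns the commanded pose from where the row before left it; what a row does not reach is not made up. A row lasts 1/12 s, in which the tool goes at most 41.7 mm and 7.16 degrees, less where a joint would pass 70% of its speed; a pose out of reach is approached as far as the arm can. A call with a number of a shift or a turn outside -1 to 1 is refused whole. A call with a gripper value outside its range is refused whole. The fingers move at their own pace and stop on an object; "grip_force" is the grip in N (left out, the last holds). Time passes only in rows, so rows that do not move let the fingers close. It gives the time, the measured TCP pose, the force, the opening and the grip force at its end, in the units of the state.
- bot.sense(): the state, without advancing time (a new reading comes with each control period).
- bot.snapshot(name): name is "scene" or "side" or "wrist"; returns (picture, depth): 400x640x3 uint8, red, green, blue; 400x640 float32, mm along the optical axis (not along the pixel's ray), 0 where there is no reading.
- bot.get_calibration(name): a dict with "vfov" (degrees; the focal length in pixels is half the picture's height over the tangent of half this angle, whatever the lens; pixels are square), "cx", "cy" (the principal point, pixels), "T" (4x4, takes a point from camera to world coordinates). Camera axes: x right, y down, z forward; pixel columns grow to the right and rows downward; lengths in mm; the calibration is good to about 2 mm. The wrist camera is an equidistant fisheye: a pixel r from the principal point sees the ray r / f radians off the axis. A picture is of the moment at which its call begins: read the wrist's pose just before it. get_calibration takes no time and is no camera call; for the wrist camera it gives the pose at the moment of the call.
- bot.sign_off(): hands the job in; it is judged then, once.
Trained networks look in the newest picture that a camera, given by its name, has taken for a name from the list of things; names that differ only in an ending like _2 or _b are one class to them, and where a whole thing is asked for, a point or a joint stands for the part that bears it (a point fixed in the world has none). Each returns a list of dicts, best first, with "confidence" (0 to 1); they miss things now and then, are a little off and sometimes report something else, mostly with a low value. They report only what shows in the picture. A call takes as long as a camera call.
- bot.regions_of(camera, query): "pixels" (400x640 bool, what is visible of it) and "box" ([left, top, width, height] in pixels, round what is visible of it).
The state is a dict: "t": time; "joints": joint angles; "joint_vel": joint speeds; "joint_efforts": joint torques, N m; "tool_pos": TCP position; "ee_rot": TCP orientation; "force": force on the tool from outside, world axes, zero at the start; "moment": the same for the moment, N m; "grip_width": opening from 0.0 (shut) to 1.0 (fully open); "finger_force": force on a finger pad.
Only numpy, scipy, OpenCV 4.12 (cv2) and the standard library are available. Lean on these libraries where they do the work, as an engineer would, in place of code of your own. Each camera call takes 0.05 s, during which the arm holds its last target. There are 200 camera calls.

## Task

Slide the jig's orange clamp grip to its end stop so that the tablet is held, then take the green-handled opening tool from its stand and put its tip down into the yellow-floored channel beside the tablet at the red mark. Draw the tip slowly (no faster than about 4 cm a second) and without forcing it along the tablet's edge, round the corner, to the green mark, in one pass without lifting it out. Then hang the tool back upright in its stand, leaving the tablet clamped in the jig and the spool, jar and phone undisturbed.

Things in the scene. Friction and masses are not known exactly. Their poses are not given: they have to be found in the camera images.
- jig: Blue opening jig fixed to the worktop, 247 x 236 mm, holding a tablet. Origin: on the worktop below the tablet's middle; x from its front rim (robot side) to the clamp, y to the left along the tablet's long side, z up. Tablet top and rim tops are 18 mm above the worktop. A channel 10 mm wide, 8 mm deep, with a yellow floor, runs along the tablet at its front and left.
- tablet: Dark tablet, 117 x 190 x 12 mm, 0.36 kg, lying loose, screen up, in the jig's pocket, 4 mm deep with about 1 mm of play. Origin: centre of its underside, 6 mm above the worktop; x across its short side, y along its long side, z up.
- clamp (a joint): Aluminium clamp jaw with an upright orange grip, on two rails behind the tablet. It slides along the jig's -x, towards the tablet; 0 = fully open, 0.030 m = at its end stop, against the tablet. Starts 0 to 0.008. Friction 3 N; it stays where it is left.
- clamp_grip (a point): Middle of the top of the orange grip, 60 mm above the worktop. The grip is an upright fin, 24 mm wide along the jig's y, 16 mm thick along its x, and stands 34 mm clear above the jaw (jaw top 26 mm above the worktop). It moves with the jaw.
- spudger: Opening tool, 126 mm long, 50 g, hanging tip down. Origin: its tip, 30 mm above the worktop as it hangs; z up along its axis. From the tip: black point 4 mm thick up to 12 mm, widening to a 9 mm shaft at 30 mm; flat black collar, 26 mm in diameter, from 70 to 76 mm; green square handle 16 x 16 mm from 76 to 126 mm, its sides along the body's x and y (at the start those of the stand).
- stand: Tool stand fixed left or right of the jig, base 90 x 80 mm, 100 mm high. Origin on the worktop below the seat; x from the slot's mouth to the post. Its aluminium fork plate (6 mm thick, 44 mm wide) has a 14 mm slot, open at the front 22 mm from the seat, ending 9 mm behind it. The post is behind, no higher than the plate. The shaft goes in the slot, the collar rests on the plate.
- stand_seat (a point): Seat point: on the plate's top surface, 100 mm above the worktop, in the middle of the slot's width, where the tool's axis stands when it hangs.
- spool: Bystander: blue solder spool, 62 mm in diameter, 44 mm high, loose, standing on the other side of the jig from the stand. Origin: centre of its underside.
- jar: Bystander: small brown flux jar with white lid, 46 mm in diameter, 35 mm high, loose. Origin: centre of its underside.
- phone: Bystander: red mobile phone, 103 x 48 x 14 mm, loose, lying flat. Origin: centre of its underside.
- seam_start (a point): Point on the channel floor's centreline, 10 mm above the worktop, at the red mark, start of the run, on the front side (jig x -64.5, y -60 mm). The red dot, 9 mm across, is on the front rim beside it; a solid block closes the channel at y = -80 mm. The front side of the channel runs straight from here along the jig's +y to the corner.
- seam_1 (a point): Point on the channel floor's centreline, 10 mm above the worktop, on the front side, 40 mm after the start.
- seam_2 (a point): Point on the channel floor's centreline, 10 mm above the worktop, on the front side, 80 mm after the start.
- seam_3 (a point): Point on the channel floor's centreline, 10 mm above the worktop, on the front side, 120 mm after the start.
- seam_corner (a point): Point on the channel floor's centreline, 10 mm above the worktop, at the square corner, where the two centrelines cross (jig x -64.5, y +101 mm). From here the channel runs along the jig's +x.
- seam_4 (a point): Point on the channel floor's centreline, 10 mm above the worktop, on the left side, 44.5 mm after the corner.
- seam_end (a point): Point on the channel floor's centreline, 10 mm above the worktop, at the green mark, end of the run, on the left side (jig x +25, y +101 mm). The green dot is on the left rim beside it; a solid block closes the channel at x = +45 mm.

How it is judged (in metres and radians):
On the way, in this order (a step that is already met when the one before it is completed fails the run):
1. the clamp jaw is slid to its end stop (value of joint clamp above 0.027 m), for 0.1 s.
2. the tip is down in the channel at the red mark (horizontal distance between spudger and seam_start below 0.008 m and z of spudger in the frame of jig below 0.015 m and value of joint clamp above 0.027 m), for 0.05 s.
3. the tip, still down in the channel, passes seam_1 (horizontal distance between spudger and seam_1 below 0.008 m and z of spudger in the frame of jig below 0.015 m and value of joint clamp above 0.027 m), for 0.05 s.
4. the tip, still down in the channel, passes seam_2 (horizontal distance between spudger and seam_2 below 0.008 m and z of spudger in the frame of jig below 0.015 m and value of joint clamp above 0.027 m), for 0.05 s.
5. the tip, still down in the channel, passes seam_3 (horizontal distance between spudger and seam_3 below 0.008 m and z of spudger in the frame of jig below 0.015 m and value of joint clamp above 0.027 m), for 0.05 s.
6. the tip, still down in the channel, passes seam_corner (horizontal distance between spudger and seam_corner below 0.008 m and z of spudger in the frame of jig below 0.015 m and value of joint clamp above 0.027 m), for 0.05 s.
7. the tip, still down in the channel, passes seam_4 (horizontal distance between spudger and seam_4 below 0.008 m and z of spudger in the frame of jig below 0.015 m and value of joint clamp above 0.027 m), for 0.05 s.
8. the tip is down in the channel at the green mark (horizontal distance between spudger and seam_end below 0.008 m and z of spudger in the frame of jig below 0.015 m and value of joint clamp above 0.027 m), for 0.05 s.
At the end, for the whole second after the job is handed in: Clamp within 3 mm of its stop, tablet flat in the jig; tool released, at rest, upright within 0.15 rad in the fork, axis within 12 mm of the seat, collar within 4 mm of the plate. Its tip passed the channel points in order, each within 8 mm and 3 mm or more below the tablet top (value of joint clamp above 0.027 m and horizontal distance between spudger and stand_seat below 0.012 m and z of spudger in the frame of stand_seat between -0.074 and -0.066 m and angle between spudger's own z axis and vertical below 0.15 rad and linear speed of spudger below 0.02 m/s and distance between tablet and jig below 0.01 m and angle between tablet's own z axis and vertical below 0.03 rad); the robot touches nothing.
It fails at once if the tool is lifted out of the channel between its two marks (tip just above the channel, more than 15 mm from a mark) ((x of spudger in the frame of jig between -0.071 and -0.058 m and y of spudger in the frame of jig between -0.045 and 0.107 m and z of spudger in the frame of jig between 0.0195 and 0.03 m) or (x of spudger in the frame of jig between -0.071 and 0.01 m and y of spudger in the frame of jig between 0.094 and 0.107 m and z of spudger in the frame of jig between 0.0195 and 0.03 m)).
It fails at once if the tool moves faster than 0.10 m/s while its tip is down in the channel (z of spudger in the frame of jig below 0.016 m and horizontal distance between spudger and jig below 0.14 m and linear speed of spudger above 0.1 m/s).
It fails at once if the tool is forced against the tablet or the jig with more than 20 N (contact force between spudger and tablet above 20 N or contact force between spudger and jig above 20 N).
It fails at once if the solder spool, flux jar or red phone is displaced by more than 25 mm (distance of any of spool, jar, phone from where it was at the start of the episode above 0.025 m).
It also fails if it takes over 72 s, if anything falls off the work surface, if the arm or the gripper's body presses on something with over 40 N, if the wrist force passes 120 N, or if a joint passes its speed limit or range.

## Working session

There is one attempt and no reset: what is moved stays moved. The work goes in short steps, Python scripts to look and compute and a tool call to move; the robot and the scene stay as the last step left them, time stands still between calls to the robot, and variables do not carry over. Pictures are saved under pics/ and viewed, at most 10 in all, crops included, and the job is handed in when it is done.

Besides the shell and the picture viewer there is one more tool, called by a JSON object that holds its "fn" and its "kwargs". drive_tool: Moves the arm, as the interface text tells. Shift numbers are shares of 20 mm and turn numbers shares of 360 degrees, none past 1 either way. Its arguments: {"type":"object","properties":{"steps":{"type":"array","items":{"type":"array","items":{"type":"number","minimum":-1,"maximum":1}}},"grip_force":{"type":"number"}},"required":["steps"]}

```bash
ls; mkdir -p pics; cat > h.py <<'E'
import numpy as np, cv2
from bench import bot
def cam(n):
    c=bot.get_calibration(n); f=200/np.tan(np.radians(c['vfov']/2)); return f,c['cx'],c['cy'],np.array(c['T'])
def unproj(n,u,v,d,fish=False):
    f,cx,cy,T=cam(n); u=np.asarray(u,float);v=np.asarray(v,float)
    p=np.stack([(u-cx)/f*d,(v-cy)/f*d,d+0*u],-1)
    return p@T[:3,:3].T+T[:3,3]
def plane(n,u,v,z):
    f,cx,cy,T=cam(n); u=np.asarray(u,float);v=np.asarray(v,float)
    r=np.stack([(u-cx)/f,(v-cy)/f,1+0*u],-1)@T[:3,:3].T
    return T[:3,3]+r*((z-T[2,3])/r[...,2])[...,None]
E
python3 - <<'E'
from h import *
s=bot.sense();print(s['t'],s['tool_pos'],s['ee_rot'],s['grip_width'])
for n in('scene','side'):
    p,d=bot.snapshot(n);cv2.imwrite(f'pics/{n}0.png',p[...,::-1]);np.save(f'{n}d.npy',d);np.save(f'{n}p.npy',p)
    f,cx,cy,T=cam(n);print(n,f,cx,cy,T.round(3).tolist())
    for q in('jig','tablet','clamp_grip','spudger','stand','spool','jar','phone'):
        for r in bot.regions_of(n,q)[:2]:
            m=r['pixels']&(d>0);v,u=np.nonzero(m)
            P=unproj(n,u,v,d[m]);print(n,q,round(r['confidence'],2),r['box'],np.median(P,0).round(),P.min(0).round(),P.max(0).round())
E
```

```text
pics
0.0 [6.49181297e+02 1.92096196e-02 2.14935841e+02] [-2.22009167 -2.22022749  0.00288467] 1.0014789678872833
scene 369.45095294520564 324.36814935272247 198.4926697735595 [[-0.828, -0.33, 0.454, 140.82], [-0.561, 0.487, -0.67, 640.875], [-0.0, -0.809, -0.588, 654.97], [0.0, 0.0, 0.0, 1.0]]
scene jig 0.73 [275.8, 177.3, 118.0, 72.8] [635. -58.  11.] [ 451. -232.   -2.] [743.  65.  61.]
scene tablet 0.74 [276.6, 173.6, 112.8, 75.9] [632. -58.  11.] [ 452. -232.   -3.] [743.  65.  61.]
scene tablet 0.65 [306.8, 190.5, 75.3, 44.9] [554. -56.  17.] [ 485. -177.    8.] [629.  36.  21.]
scene spudger 0.71 [249.0, 242.6, 12.7, 38.8] [549. 281. 129.] [542. 265.  53.] [563. 287. 157.]
scene stand 0.56 [235.4, 251.5, 50.2, 63.0] [563. 285.   9.] [517. 235.  -0.] [644. 317. 102.]
scene stand 0.27 [274.0, 177.0, 119.1, 69.1] [631. -58.  11.] [ 451. -237.   -4.] [744.  65.  61.]
scene spool 0.58 [385.3, 168.6, 21.4, 24.3] [ 501. -265.   33.] [ 476. -383.   -3.] [ 535. -249.   47.]
scene spool 0.3 [235.6, 256.7, 51.7, 58.3] [562. 284.   9.] [517. 199.  -3.] [681. 317. 120.]
scene jar 0.65 [214.
[... 652 characters left out ...]
 59.]
side tablet 0.23 [329.4, 264.1, 23.6, 33.1] [ 501. -298.   37.] [ 475. -318.   -5.] [ 553. -255.   46.]
side clamp_grip 0.78 [349.6, 210.6, 20.3, 25.2] [ 656. -109.   23.] [ 628. -137.    6.] [699. -35.  59.]
side spudger 0.6 [275.3, 145.7, 7.9, 16.4] [553. 263. 121.] [546. 254.  96.] [563. 277. 154.]
side stand 0.95 [270.3, 154.9, 31.4, 38.0] [576. 255.   6.] [518. 222.  -8.] [668. 462. 104.]
side spool 0.97 [328.7, 264.3, 25.1, 34.5] [ 500. -299.   35.] [ 474. -318.   -4.] [ 536. -257.   46.]
side jar 0.57 [316.8, 167.1, 10.3, 16.1] [692. 242.  22.] [674. 229.  -3.] [715. 271.  36.]
side phone 0.84 [394.2, 261.4, 26.0, 30.5] [ 657. -340.   10.] [ 624. -387.   -3.] [ 697. -280.   15.]
```

```bash
python3 - <<'E'
import cv2
a=cv2.imread('pics/scene0.png');cv2.imwrite('pics/a.png',cv2.resize(a[150:330,200:420],None,fx=3.3,fy=3.3,interpolation=cv2.INTER_CUBIC))
a=cv2.imread('pics/side0.png');cv2.imwrite('pics/b.png',cv2.resize(a[130:310,255:435],None,fx=3.3,fy=3.3,interpolation=cv2.INTER_CUBIC))
E
```

```text
(no output)
```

View pics/a.png

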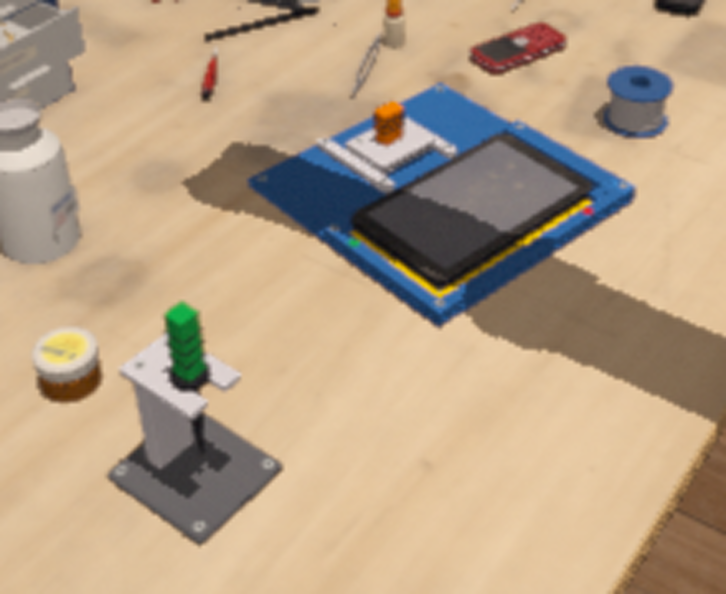

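View pics/b.png

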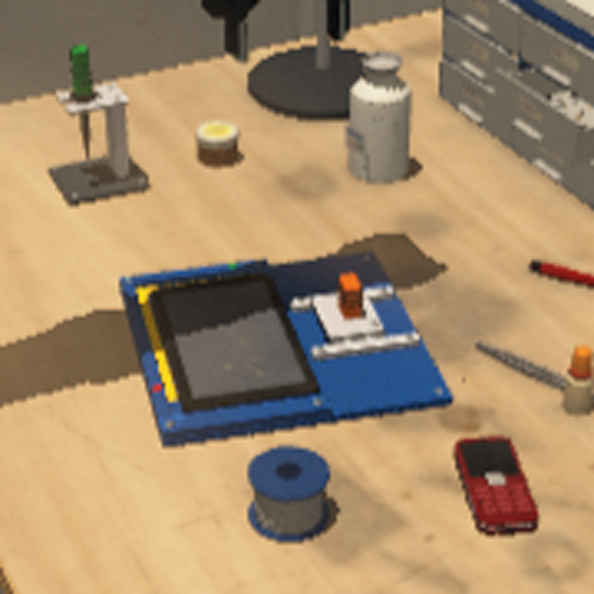

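```bash
cat >> h.py <<'E'
def ray(n,u,v):
    f,cx,cy,T=cam(n);x=np.asarray(u,float)-cx;y=np.asarray(v,float)-cy;r=np.hypot(x,y)+1e-9;th=r/f
    return np.stack([np.sin(th)*x/r,np.sin(th)*y/r,np.cos(th)],-1),T
def wplane(u,v,z):
    r,T=ray('wrist',u,v);r=r@T[:3,:3].T;return T[:3,3]+r*((z-T[2,3])/r[...,2])[...,None]
def wdepth(u,v,d):
    r,T=ray('wrist',u,v);p=r*(d/r[...,2])[...,None];return p@T[:3,:3].T+T[:3,3]
def rect(z,x0,x1,y0,y1,p,mm=1.0):
    "orthophoto at height z: rows go -x, cols go -y (robot view)"
    f,cx,cy,T=cam('wrist');xs=np.arange(x1,x0,-mm);ys=np.arange(y1,y0,-mm);Y,X=np.meshgrid(ys,xs)
    P=(np.stack([X,Y,0*X+z],-1)-T[:3,3])@T[:3,:3];rr=np.hypot(P[...,0],P[...,1])+1e-9;th=np.arctan2(rr,P[...,2])
    return cv2.remap(p,(cx+f*th*P[...,0]/rr).astype(np.float32),(cy+f*th*P[...,1]/rr).astype(np.float32),cv2.INTER_LINEAR)
E
python3 - <<'E'
from h import *
p,d=bot.snapshot('wrist');cv2.imwrite('pics/w0.png',p[...,::-1]);np.save('w0p.npy',p);np.save('w0d.npy',d)
f,cx,cy,T=cam('wrist');print(f,cx,cy,T.round(3).tolist())
cv2.imwrite('pics/w0o.png',rect(18,420,780,-260,330,p)[...,::-1])
E
```

```text
309.70691628693146 326.66896375892077 195.4520533846994 [[1.0, -0.001, -0.001, 650.639], [-0.001, -0.96, -0.279, 71.88], [-0.0, 0.279, -0.96, 373.643], [0.0, 0.0, 0.0, 1.0]]
```

View pics/w0o.png

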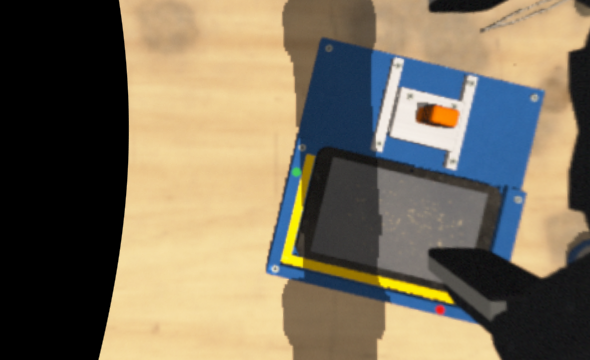

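```bash
cat > jig.py <<'E'
from h import *
def hsv(p): return cv2.cvtColor(p,cv2.COLOR_RGB2HSV)
def dot(p,lo,hi,z,box):
    x0,x1,y0,y1=box;o=hsv(rect(z,x0,x1,y0,y1,p,.25));m=cv2.inRange(o,lo,hi)
    n,l,s,c=cv2.connectedComponentsWithStats(m)
    if n<2:return None
    k=1+np.argmax(s[1:,4]);return np.array([x1-.25*c[k][1],y1-.25*c[k][0]]).round(1),s[k]*.25
RED=((172,150,90),(180,255,255));GRN=((60,150,70),(85,255,255));ORG=((5,200,120),(17,255,255));YEL=((24,180,60),(32,255,255))
E
python3 - <<'E'
from jig import *
p=np.load('w0p.npy');d=np.load('w0d.npy');B=(420,780,-220,120)
print(dot(p,*RED,18,B),dot(p,*GRN,18,B),dot(p,*ORG,60,B))
m=cv2.inRange(hsv(p),*ORG)>0;m&=d>0;v,u=np.nonzero(m);P=wdepth(u,v,d[m]);t=P[P[:,2]>56]
print('top',len(t),t.mean(0),t.min(0),t.max(0))
# yellow lines
for z in (10,):
    o=hsv(rect(z,420,780,-220,120,p,.5));m=cv2.inRange(o,*YEL)
    v,u=np.nonzero(m);X=780-.5*v;Y=120-.5*u;print(len(X),X.min(),X.max(),Y.min(),Y.max())
    (c,s,a)=cv2.minAreaRect(np.stack([X,Y],1).astype(np.float32));print('rect',c,s,a,cv2.boxPoints((c,s,a)).round(1).tolist())
# tablet top depth points: dark, z~18
v,u=np.mgrid[0:400,0:640];W=wdepth(u.ravel(),v.ravel(),d.ravel()).reshape(400,640,3)
h=hsv(p);m=(h[...,2]>60)&(cv2.inRange(h,(100,150,60),(120,255,255))>0)&(abs(W[...,2]-16)<8)
Q=W[m][:,:2].astype(np.float32);Q=Q[(Q[:,0]<780)&(Q[:,1]>-220)];r=cv2.minAreaRect(Q);print('blue',len(Q),r,cv2.boxPoints(r).round(1).tolist())
print('tabletop z',np.median(W[(h[...,2]<80)&(abs(W[...,2]-17)<6)][:,2]))
E
```

```text
(array([ 470.9, -109.7]), array([225.5 , 305.25,   8.5 ,   8.5 , 142.  ])) (array([608.5,  34. ]), array([ 81.5 , 167.  ,   9.25,   9.25, 259.  ])) (array([662.4, -91.4]), array([ 199.25,  108.25,   25.  ,   18.25, 1352.5 ]))
top 224 [662.96441055 -91.39339044  61.37241871] [ 654.17687952 -104.65002819   56.21925194] [712.5863344  -10.02328549 304.39222921]
6574 473.0 622.5 -128.0 48.0
rect (514.8326416015625, -21.809478759765625) (208.25054931640625, 97.42510223388672) 45.20759201049805 [[406.8999938964844, -61.400001525878906], [476.0, -130.0], [622.7999877929688, 17.799999237060547], [553.5999755859375, 86.4000015258789]]
blue 11758 ((598.842529296875, -77.74493408203125), (234.57369995117188, 243.6654815673828), 76.35357666015625) [[452.79998779296875, -163.0], [689.5999755859375, -220.5], [744.9000244140625, 7.5], [508.1000061035156, 65.0]]
tabletop z 17.15611858245404
```

{"fn": "drive_tool", "kwargs": {"steps": [[0, 0, -0.01875, 0.127, -0.914, -0.8, 0.4], [0, 0, -0.01875, 0.127, -0.914, -0.9, 0.4], [0, 0, 0, 0.127, -0.914, -0.9, 0.4], [0, 0, 0, 0.127, -0.914, -0.9, 0.4], [0, 0, 0, 0.127, -0.914, -0.8, 0.4], [0, 0, 0, 0, 0, 0, 0.4], [0, 0, 0, 0, 0, -0.6, 0.4], [0, 0, 0, 0, 0, -0.6, 0.4]]}}

```text
t: 1.62
tool_pos: [664.0, -89.7, 106.8]
ee_rot: [2.465, 1.946, 0.006]
force: [-0.5, -1.2, -1.2]
grip_width: 0.4
finger_force: 0.0
```

{"fn": "drive_tool", "kwargs": {"steps": [[0, 0, 0, 0, 0, -0.9, 0.4], [0, 0, 0, 0, 0, -0.9, 0.4], [0, 0, 0, 0, 0, -0.9, 0.4], [0, 0, 0, 0, 0, -0.4, 0.4], [0, 0, 0, 0, 0, 0, 0.4]]}}

```text
t: 2.03
tool_pos: [661.1, -88.9, 41.8]
ee_rot: [-2.461, -1.945, 0.004]
force: [0.6, 0.6, -0.3]
grip_width: 0.398
finger_force: 0.0
```

{"fn": "drive_tool", "kwargs": {"steps": [[0, 0, 0, -0.194, 0.047, 0, 0.4], [0, 0, 0, -0.194, 0.047, 0, 0.4], [0, 0, 0, -0.194, 0.047, 0, 0.4], [0, 0, 0, -0.194, 0.047, 0, 0.4], [0, 0, 0, -0.194, 0.047, 0, 0.4], [0, 0, 0, -0.194, 0.047, 0, 0.4], [0, 0, 0, -0.194, 0.047, 0, 0.4], [0, 0, 0, -0.097, 0.023, 0, 0.4], [0, 0, 0, 0, 0, 0, 0.4]]}}

```text
t: 2.78
tool_pos: [633.0, -84.1, 44.2]
ee_rot: [-2.467, -1.945, 0.0]
force: [-0.9, 0.7, 0.2]
grip_width: 0.399
finger_force: 0.1
```

{"fn": "drive_tool", "kwargs": {"steps": [[0, 0, 0, -0.097, 0.023, 0, 0.4], [0, 0, 0, -0.097, 0.023, 0, 0.4], [0, 0, 0, 0, 0, 0, 0.4]]}}

```text
t: 3.03
tool_pos: [629.3, -83.3, 44.0]
ee_rot: [-2.467, -1.945, 0.001]
force: [0.0, 0.5, 0.0]
grip_width: 0.399
finger_force: 0.0
```

{"fn": "drive_tool", "kwargs": {"steps": [[0, 0, 0, -0.097, 0.023, 0, 0.4], [0, 0, 0, -0.097, 0.023, 0, 0.4], [0, 0, 0, -0.097, 0.023, 0, 0.4]]}}

```text
t: 3.28
tool_pos: [623.7, -82.0, 44.0]
ee_rot: [-2.467, -1.945, 0.0]
force: [-0.8, 0.0, 1.1]
grip_width: 0.399
finger_force: 0.0
```

{"fn": "drive_tool", "kwargs": {"steps": [[0, 0, 0, -0.097, 0.023, 0, 0.4], [0, 0, 0, -0.097, 0.023, 0, 0.4]]}}

```text
t: 3.45
tool_pos: [619.8, -81.1, 44.1]
ee_rot: [-2.467, -1.945, -0.0]
force: [-0.1, -0.8, 0.2]
grip_width: 0.398
finger_force: 0.0
```

```bash
python3 - <<'E'
from jig import *
s=bot.sense();print(s['tool_pos'],s['force'])
p,d=bot.snapshot('side');m=(cv2.inRange(hsv(p),*ORG)>0)&(d>0);m[300:]=0
v,u=np.nonzero(m);P=unproj('side',u,v,d[m]);k=(P[:,2]>30)&(abs(P[:,0]-640)<60)&(abs(P[:,1]+85)<40);print(P[k].mean(0),k.sum())
p,d=bot.snapshot('wrist');cv2.imwrite('pics/w1.png',p[...,::-1])
E
```

```text
[619.78954699 -81.06105065  44.10557597] [-0.14567172 -0.80342762  0.1556256 ]
[ 659.13799646 -109.60311685   41.68395154] 10
```

View pics/w1.png

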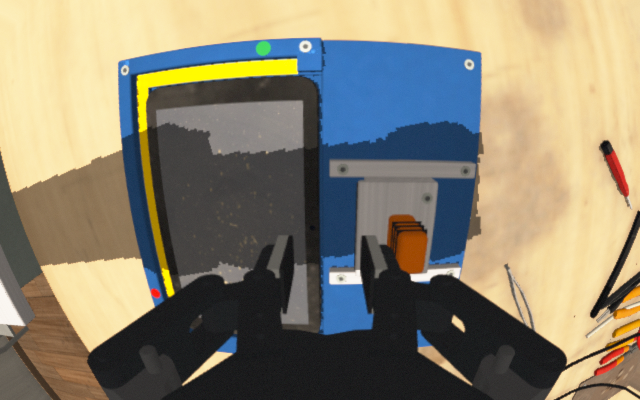

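```bash
python3 - <<'E'
from jig import *
p,d=bot.snapshot('wrist')
m=(cv2.inRange(hsv(p),*ORG)>0)&(d>0);m[:180]=0;m[300:]=0;m[:,:350]=0;m[:,450:]=0
v,u=np.nonzero(m);P=wdepth(u,v,d[m]);print(len(P),np.percentile(P,[2,50,98],0).round(1))
t=P[abs(P[:,2]-60)<3];print(len(t),t.min(0),t.max(0))
f=cam('wrist');print(f[3].round(3).tolist())
for uv in((375,240),(375,300),(285,240),(285,300),(370,270),(390,230)):
    print(uv,d[uv[1],uv[0]],wdepth(np.array(uv[0]),np.array(uv[1]),d[uv[1],uv[0]]).round())
E
```

```text
1173 [[ 656.  -103.3   30.1]
 [ 663.2  -89.6   59.3]
 [ 671.1  -81.5   60.8]]
957 [ 655.41679783 -104.95845898   57.01206314] [672.16733419 -81.17476736  61.25322755]
[[0.972, -0.225, -0.066, 637.101], [-0.235, -0.933, -0.271, -11.169], [-0.0, 0.279, -0.96, 201.666], [0.0, 0.0, 0.0, 1.0]]
(375, 240) 142.68028 [645. -75.  70.]
(375, 300) 115.19494 [639. -85. 102.]
(285, 240) 142.42503 [604. -65.  71.]
(285, 300) 122.15108 [603. -81.  96.]
(370, 270) 120.053314 [639. -75.  95.]
(390, 230) 179.19037 [657. -88.  35.]
```

```bash
python3 - <<'E'
from jig import *
p,d=bot.snapshot('wrist');v,u=np.mgrid[0:400,0:640];W=wdepth(u.ravel(),v.ravel(),d.ravel()).reshape(400,640,3)
for u0 in (270,277,283,289,292,360,364,370,376,382,388):
    print(u0,[(vv,W[vv,u0].round().astype(int).tolist()) for vv in range(226,262,5)])
print(bot.sense()['joints'])
E
```

```text
270 [(226, [584, -74, 18]), (231, [583, -78, 18]), (236, [582, -82, 17]), (241, [581, -85, 18]), (246, [596, -67, 69]), (251, [597, -67, 74]), (256, [597, -68, 79]), (261, [601, -64, 92])]
277 [(226, [589, -76, 17]), (231, [587, -79, 17]), (236, [586, -83, 17]), (241, [601, -64, 72]), (246, [601, -64, 77]), (251, [602, -65, 81]), (256, [603, -65, 86]), (261, [604, -65, 91])]
283 [(226, [593, -76, 18]), (231, [591, -80, 16]), (236, [603, -64, 66]), (241, [604, -64, 72]), (246, [604, -65, 77]), (251, [605, -65, 82]), (256, [605, -65, 86]), (261, [606, -66, 90])]
289 [(226, [596, -77, 18]), (231, [595, -81, 18]), (236, [605, -65, 65]), (241, [606, -65, 73]), (246, [606, -67, 74]), (251, [605, -69, 74]), (256, [605, -71, 76]), (261, [604, -73, 76])]
292 [(226, [598, -78, 17]), (231, [598, -81, 19]), (236, [607, -66, 64]), (241, [606, -69, 64]), (246, [605, -71, 65]), (251, [605, -73, 66]), (256, [604, -76, 66]), (261, [604, -77, 68])]
360 [(226, [641, -84, 26]), (231, [640, -88, 27]), (236, [639, -92, 24]), (241, [639, -95, 25]), (246, [638, -81, 60]), (251, [637, -83, 62]), (256, [637, 
[... 365 characters left out ...]
 (256, [641, -74, 87]), (261, [640, -73, 92])]
376 [(226, [650, -87, 26]), (231, [650, -91, 25]), (236, [649, -94, 25]), (241, [645, -74, 72]), (246, [645, -75, 77]), (251, [644, -74, 83]), (256, [643, -75, 86]), (261, [643, -75, 90])]
382 [(226, [654, -88, 25]), (231, [653, -91, 27]), (236, [653, -95, 26]), (241, [652, -98, 25]), (246, [648, -80, 68]), (251, [647, -79, 74]), (256, [646, -75, 87]), (261, [645, -74, 92])]
388 [(226, [657, -86, 32]), (231, [656, -89, 34]), (236, [656, -92, 34]), (241, [655, -94, 35]), (246, [651, -80, 69]), (251, [650, -80, 74]), (256, [649, -80, 79]), (261, [648, -79, 84])]
[ 0.07381102  0.77365184  0.03602846  1.66630577 -0.03905171  0.70218525
 -0.10617639]
```

{"fn": "drive_tool", "kwargs": {"steps": [[0, 0, 0, 0, 0, 0.6, 0.4], [0, 0, 0, 0.7, -0.18, 0, 0.4], [0, 0, 0, 0.7, -0.18, 0, 0.4], [0, 0, 0, 0.75, -0.18, 0, 0.4], [0, 0, 0, 0, 0, 0, 0.4], [0, 0, 0, 0, 0, -0.6, 0.4], [0, 0, 0, 0, 0, -0.5, 0.4], [0, 0, 0, 0, 0, -0.5, 0.4], [0, 0, 0, 0, 0, 0, 0.4]]}}

```text
t: 4.4
tool_pos: [659.7, -91.2, 20.7]
ee_rot: [-2.463, -1.942, 0.008]
force: [0.2, 0.1, -1.4]
grip_width: 0.398
finger_force: 0.0
```

```bash
python3 - <<'E'
from jig import *
p,d=bot.snapshot('wrist');cv2.imwrite('pics/w2.png',p[...,::-1]);print(bot.sense()['tool_pos'])
v,u=np.mgrid[0:400,0:640];W=wdepth(u.ravel(),v.ravel(),d.ravel()).reshape(400,640,3)
for u0 in (277,283,289,292,360,364,370,376):
    print(u0,[(vv,W[vv,u0].round().astype(int).tolist()) for vv in range(226,257,5)])
p,d=bot.snapshot('side');a=cv2.resize(p[190:260,330:410],None,fx=5,fy=5,interpolation=cv2.INTER_CUBIC)
w=cv2.imread('pics/w2.png')[120:330,180:500];o=np.zeros((400,800,3),np.uint8);o[:350,:400]=a[...,::-1];o[:262,400:]=cv2.resize(w,(400,262));cv2.imwrite('pics/c2.png',o)
E
```

```text
[660.65146247 -91.36704494  21.83597068]
277 [(226, [633, -81, 11]), (231, [632, -84, 11]), (236, [632, -87, 11]), (241, [642, -74, 50]), (246, [642, -75, 54]), (251, [643, -75, 60]), (256, [643, -75, 64])]
283 [(226, [637, -82, 10]), (231, [635, -85, 9]), (236, [644, -75, 44]), (241, [644, -75, 49]), (246, [645, -75, 55]), (251, [646, -75, 60]), (256, [646, -76, 64])]
289 [(226, [644, -76, 27]), (231, [643, -80, 26]), (236, [646, -76, 43]), (241, [647, -76, 49]), (246, [647, -77, 53]), (251, [646, -79, 52]), (256, [646, -81, 53])]
292 [(226, [646, -77, 28]), (231, [645, -80, 26]), (236, [647, -76, 42]), (241, [647, -79, 41]), (246, [646, -81, 42]), (251, [646, -83, 44]), (256, [645, -86, 44])]
360 [(226, [681, -85, 27]), (231, [680, -88, 27]), (236, [680, -91, 27]), (241, [679, -94, 27]), (246, [678, -91, 38]), (251, [678, -94, 38]), (256, [677, -96, 39])]
364 [(226, [683, -86, 27]), (231, [682, -89, 27]), (236, [681, -84, 42]), (241, [679, -22, 179]), (246, [680, -85, 52]), (251, [680, -87, 53]), (256, [679, -89, 53])]
370 [(226, [686, -86, 27]), (231, [685, -89, 27]), (236, [684, -84, 44]), (241, [683, -85, 49]), (246, [683, -84, 55]), (251, [682, -84, 59]), (256, [682, -84, 64])]
376 [(226, [690, -94, 11]), (231, [690, -97, 11]), (236, [689, -101, 11]), (241, [686, -85, 50]), (246, [685, -85, 55]), (251, [685, -85, 60]), (256, [684, -85, 64])]
```

View pics/c2.png

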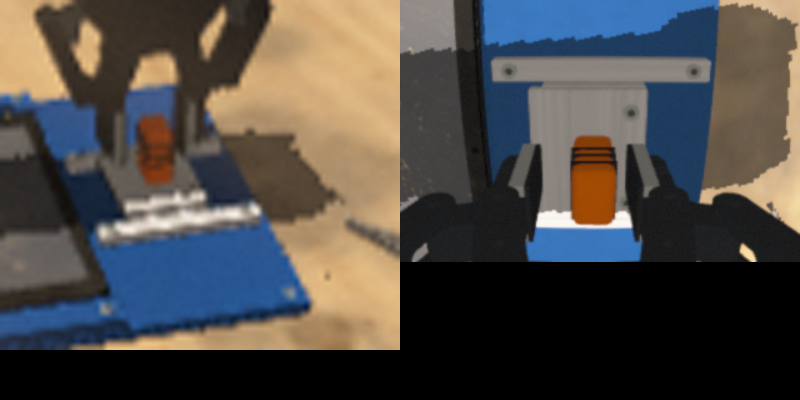

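{"fn": "drive_tool", "kwargs": {"steps": [[0, 0, 0, -0.194, 0.047, 0, 0.4], [0, 0, 0, -0.194, 0.047, 0, 0.4], [0, 0, 0, -0.194, 0.047, 0, 0.4], [0, 0, 0, -0.194, 0.047, 0, 0.4], [0, 0, 0, -0.194, 0.047, 0, 0.4], [0, 0, 0, -0.194, 0.047, 0, 0.4], [0, 0, 0, -0.194, 0.047, 0, 0.4]]}}

```text
t: 5.08
tool_pos: [636.4, -85.5, 24.8]
ee_rot: [2.466, 1.944, 0.003]
force: [3.6, -1.0, 0.5]
grip_width: 0.401
finger_force: 1.6
```

{"fn": "drive_tool", "kwargs": {"steps": [[0, 0, 0, -0.097, 0.023, 0, 0.4], [0, 0, 0, -0.097, 0.023, 0, 0.4]]}}

```text
t: 5.25
tool_pos: [632.5, -84.5, 24.8]
ee_rot: [2.466, 1.944, 0.002]
force: [3.6, -0.2, 1.6]
grip_width: 0.399
finger_force: 1.5
```

{"fn": "drive_tool", "kwargs": {"steps": [[0, 0, 0, -0.097, 0.023, 0, 0.4], [0, 0, 0, -0.097, 0.023, 0, 0.4]]}}

```text
t: 5.42
tool_pos: [628.8, -83.7, 24.7]
ee_rot: [2.466, 1.944, 0.002]
force: [6.8, -2.2, 2.7]
grip_width: 0.397
finger_force: 4.0
```

{"fn": "drive_tool", "kwargs": {"steps": [[0, 0, 0, -0.097, 0.023, 0, 0.4], [0, 0, 0, 0, 0, 0, 0.4]]}}

```text
t: 5.58
tool_pos: [628.9, -83.7, 24.7]
ee_rot: [2.463, 1.942, 0.007]
force: [6.7, -1.9, -0.5]
grip_width: 0.402
finger_force: 3.5
```

```bash
python3 - <<'E'
from jig import *
p,d=bot.snapshot('wrist')
m=(cv2.inRange(hsv(p),*ORG)>0)&(d>0);m[:180]=0;m[300:]=0;m[:,:250]=0;m[:,450:]=0
v,u=np.nonzero(m);P=wdepth(u,v,d[m]);t=P[abs(P[:,2]-60)<3];print(len(t),t.min(0),t.max(0),(t.min(0)+t.max(0))/2)
B=(420,780,-220,120)
print(bot.sense()['force'],dot(p,*RED,18,B),dot(p,*GRN,18,B))
E
```

```text
1360 [628.31509578 -99.33160609  57.00239195] [646.77013725 -74.73576313  61.36400251] [637.54261651 -87.03368461  59.18319723]
[ 6.41565307 -1.26465647 -1.50162124] (array([ 471.2, -110.1]), array([225.5 , 305.  ,   8.75,   8.75,  74.  ])) (array([608.6,  34. ]), array([ 81.5 , 167.  ,   9.25,   9.  , 260.5 ]))
```

{"fn": "drive_tool", "kwargs": {"steps": [[0, 0, 0, -0.097, 0.023, 0, 0.4], [0, 0, 0, -0.097, 0.023, 0, 0.4], [0, 0, 0, 0, 0, 0, 0.4]]}}

```text
t: 5.88
tool_pos: [628.9, -83.7, 24.7]
ee_rot: [2.458, 1.937, 0.016]
force: [14.0, -3.7, -6.5]
grip_width: 0.402
finger_force: 6.9
```

{"fn": "drive_tool", "kwargs": {"steps": [[0, 0, 0, 0.35, -0.08, 0, 0.4], [0, 0, 0, 0.35, -0.08, 0, 0.4], [0, 0, 0, 0, 0, 0.9, 0.4], [0, 0, 0, 0, 0, 0.9, 0.4], [0, 0, 0, 0, 0.5, 1, 1], [0, 0, 0, -0.4, 1, 1, 1], [0, 0, 0, -0.4, 1, 1, 1], [0, 0, 0, -0.4, 1, 1, 1], [0, 0, 0, -0.4, 1, 1, 1], [0, 0, 0, -0.4, 1, 1, 1], [0, 0, 0, -0.4, 1, 0.5, 1], [0, 0, 0, -0.4, 1, 0, 1]]}}

```text
t: 6.88
tool_pos: [579.3, 65.9, 192.1]
ee_rot: [-2.466, -1.945, -0.001]
force: [0.6, 0.2, 0.3]
grip_width: 1.0
finger_force: 0.0
```

{"fn": "drive_tool", "kwargs": {"steps": [[0, 0, 0, -0.4, 1, 0, 1], [0, 0, 0, -0.4, 1, 0, 1], [0, 0, 0, -0.4, 1, 0, 1], [0, 0, 0, -0.4, 1, 0, 1], [0, 0, 0, -0.4, 1, 0, 1], [0, 0, 0, 0, 0.5, 0, 1], [0, 0, 0, 0, 0, 0, 1], [0, 0, 0, 0, 0, 0, 1]]}}

```text
t: 7.55
tool_pos: [539.8, 174.0, 189.6]
ee_rot: [2.467, 1.946, -0.004]
force: [1.0, -0.6, 0.1]
grip_width: 0.999
finger_force: 0.0
```

```bash
python3 - <<'E'
from jig import *
s=bot.sense();print(s['t'],s['tool_pos'],s['ee_rot'])
p,d=bot.snapshot('wrist');cv2.imwrite('pics/w3.png',p[...,::-1]);np.save('w3p.npy',p);np.save('w3d.npy',d);T=cam('wrist')[3];print(T.round(3).tolist())
v,u=np.mgrid[0:400,0:640];W=wdepth(u.ravel(),v.ravel(),d.ravel()).reshape(400,640,3)
h=hsv(p);g=(cv2.inRange(h,*GRN)>0)&(W[...,2]>120)&(W[...,0]>450);Q=W[g]
print('green',len(Q),Q[:,2].max());top=Q[abs(Q[:,2]-156)<4];r=cv2.minAreaRect(top[:,:2].astype(np.float32));print('top',len(top),top[:,2].mean(),r)
pl=(abs(W[...,2]-100)<4)&(h[...,1]<70)&(abs(W[...,0]-560)<70)&(abs(W[...,1]-275)<60);Q=W[pl];print('plate',len(Q),Q[:,2].mean(),cv2.minAreaRect(Q[:,:2].astype(np.float32)),Q.min(0),Q.max(0))
# base: dark, z<12
b=(abs(W[...,2]-6)<6)&(h[...,2]<110)&(h[...,1]<60)&(abs(W[...,0]-570)<75)&(abs(W[...,1]-275)<70);Q=W[b];print('base',len(Q),cv2.minAreaRect(Q[:,:2].astype(np.float32)))
E
```

```text
7.55 [539.80638121 174.03571734 189.57682057] [ 2.4665632   1.94566689 -0.00374103]
[[0.972, -0.227, -0.067, 557.885], [-0.236, -0.932, -0.273, 242.996], [-0.001, 0.281, -0.96, 347.058], [0.0, 0.0, 0.0, 1.0]]
green 591 157.70692185953953
top 587 155.62865156793762 ((556.1475830078125, 272.5854187011719), (15.185633659362793, 15.574784278869629), 87.03152465820312)
plate 3098 99.84966105630058 ((566.1612548828125, 272.5066223144531), (44.67768096923828, 64.67698669433594), 86.73280334472656) [532.95465238 248.95188848  96.52079524] [599.0964     295.98297124 103.87733174]
base 1541 ((566.3927001953125, 271.4104309082031), (76.30435180664062, 88.08460235595703), 85.91975402832031)
```

View pics/w3.png

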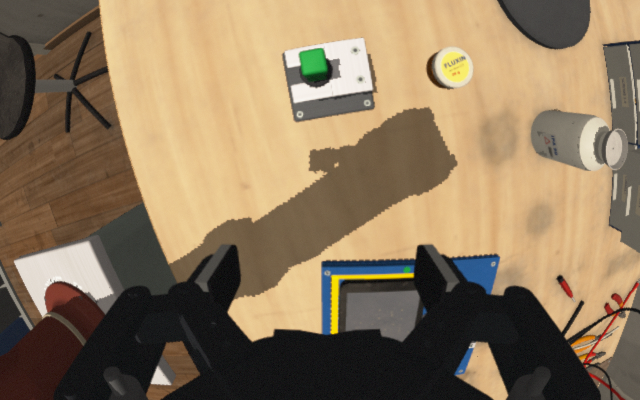

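{"fn": "drive_tool", "kwargs": {"steps": [[0, 0, 0.0143, 0.163, 0.986, 0, 0.6], [0, 0, 0.0143, 0.163, 0.986, 0, 0.6], [0, 0, 0, 0.163, 0.986, 0, 0.6], [0, 0, 0, 0.163, 0.986, 0, 0.6], [0, 0, 0, 0.163, 0.986, 0, 0.6], [0, 0, 0, 0, 0, 0, 0.6], [0, 0, 0, 0, 0, 0, 0.6]]}}

```text
t: 8.18
tool_pos: [556.9, 272.2, 189.5]
ee_rot: [2.283, 2.158, -0.002]
force: [0.5, -1.1, -0.7]
grip_width: 0.602
finger_force: 0.0
```

```bash
python3 - <<'E'
from jig import *
for i in range(3):
    p,d=bot.snapshot('wrist');s=bot.sense();print(s['tool_pos'],s['ee_rot'])
v,u=np.mgrid[0:400,0:640];W=wdepth(u.ravel(),v.ravel(),d.ravel()).reshape(400,640,3)
h=hsv(p);g=(cv2.inRange(h,*GRN)>0)&(abs(W[...,2]-156)<4)&(W[...,0]>450);Q=W[g]
print(len(Q),Q.mean(0),cv2.minAreaRect(Q[:,:2].astype(np.float32)))
E
```

```text
[557.13580139 270.79380516 189.63978383] [ 2.28425296  2.15488172 -0.00333711]
[557.24526088 270.25992742 189.83109369] [ 2.2851726   2.1535268  -0.00305072]
[557.21178589 270.31335875 189.94653632] [ 2.28548976  2.15344007 -0.00258698]
461 [555.41186867 275.43019286 155.67449729] ((555.1638793945312, 275.0851135253906), (14.776748657226562, 13.95214557647705), 86.81444549560547)
```

{"fn": "drive_tool", "kwargs": {"steps": [[0, 0, 0, -0.07, 0.17, -1, 0.6], [0, 0, 0, 0, 0, -1, 0.6], [0, 0, 0, 0, 0, -1, 0.6], [0, 0, 0, 0, 0, -1, 0.6], [0, 0, 0, 0, 0, -0.35, 0.6], [0, 0, 0, 0, 0, 0, 0.6]]}}

```text
t: 8.83
tool_pos: [554.2, 274.4, 101.2]
ee_rot: [-2.284, -2.156, 0.008]
force: [-0.3, 0.0, -0.0]
grip_width: 0.601
finger_force: 0.0
```

{"fn": "drive_tool", "kwargs": {"grip_force": 60, "steps": [[0, 0, 0, 0, 0, 0, 0], [0, 0, 0, 0, 0, 0, 0], [0, 0, 0, 0, 0, 0, 0], [0, 0, 0, 0, 0, 0, 0], [0, 0, 0, 0, 0, 0, 0], [0, 0, 0, 0, 0, 0, 0]]}}

```text
t: 9.33
tool_pos: [556.1, 276.9, 104.6]
ee_rot: [2.282, 2.158, 0.004]
force: [-0.7, -0.9, 6.3]
grip_width: 0.173
finger_force: 60.6
```

```bash
python3 - <<'E'
from jig import *
p,d=bot.snapshot('wrist');p2,d2=bot.snapshot('scene')
o=np.zeros((400,800,3),np.uint8);o[:,:440]=cv2.resize(p[80:360,160:468],(440,400));o[:,440:]=cv2.resize(p2[200:290,220:301],(360,400));cv2.imwrite('pics/c3.png',o[...,::-1])
s=bot.sense();print(s['t'],s['tool_pos'],s['force'],s['grip_width'])
E
```

```text
9.4333 [556.1137179  276.90833722 104.61041013] [-0.49806553 -0.72993041  5.72686253] 0.17874643481520233
```

View pics/c3.png

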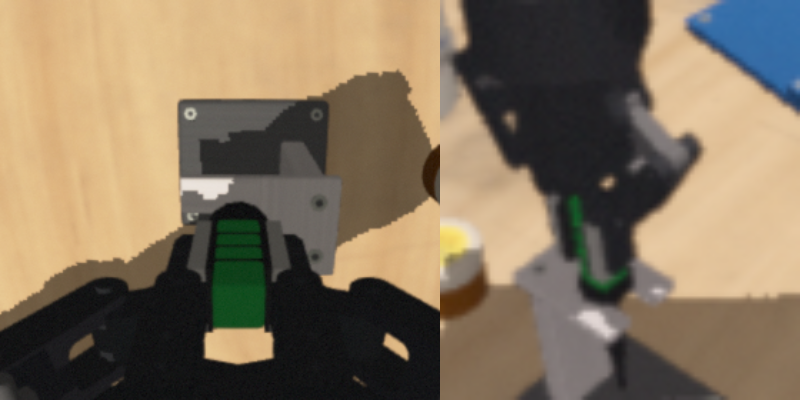

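```bash
cat > hand.py <<'E'
from jig import *
def handle(ztop):
    p,d=bot.snapshot('wrist');s=bot.sense();v,u=np.mgrid[0:400,0:640];W=wdepth(u.ravel(),v.ravel(),d.ravel()).reshape(400,640,3)
    g=(cv2.inRange(hsv(p),(50,100,20),(85,255,255))>0)&(d>0)&(d<260)
    Q=W[g];k=np.hypot(Q[:,0]-s['tool_pos'][0],Q[:,1]-s['tool_pos'][1])<30;Q=Q[k]
    t=Q[abs(Q[:,2]-ztop)<2.5];print('tool',s['tool_pos'].round(1),'rot',s['ee_rot'].round(3),'n',len(t),len(Q),'F',s['force'].round(1))
    if len(t)>5: r=cv2.minAreaRect(t[:,:2].astype(np.float32));print('top',t.mean(0).round(1),r)
    for z in range(int(ztop)-45,int(ztop)+3,6):
        q=Q[abs(Q[:,2]-z)<3]
        if len(q)>5:print(z,len(q),q.min(0).round(1),q.max(0).round(1))
E
python3 - <<'E'
from hand import *
handle(156)
E
```

```text
tool [556.1 276.9 104.6] rot [2.282 2.158 0.004] n 1173 2649 F [-0.4 -0.8  5. ]
top [556.4 276.1 155.4] ((556.4739990234375, 276.6009521484375), (18.093463897705078, 15.48442554473877), 86.11613464355469)
111 134 [549.  280.2 108.2] [564.6 283.2 113.9]
117 135 [549.2 280.9 114. ] [564.3 283.6 120. ]
123 180 [549. 280. 120.] [564.6 287.4 126. ]
129 179 [549.2 281.  126. ] [564.3 283.5 132. ]
135 199 [549.2 280.3 132. ] [564.4 283.7 138. ]
141 213 [549.2 280.9 138. ] [564.5 286.4 144. ]
147 260 [549.1 280.5 144. ] [564.5 286.1 150. ]
153 1098 [548.4 267.6 150. ] [564.6 286.8 156. ]
```

{"fn": "drive_tool", "kwargs": {"steps": [[0, 0, 0, 0, 0, 0.4, 0], [0, 0, 0, 0, 0, 0.4, 0], [0, 0, 0, 0, 0, 0, 0], [0, 0, 0, -0.5, 0.03, 0, 0], [0, 0, 0, -0.9, 0.05, 0, 0], [0, 0, 0, -1, 0.06, 0, 0], [0, 0, 0, -0.6, 0.04, 0, 0], [0, 0, 0, 0, 0, 0, 0]]}}

```text
t: 10.15
tool_pos: [491.6, 281.2, 119.0]
ee_rot: [-2.277, -2.161, 0.004]
force: [-1.0, -0.3, -0.9]
grip_width: 0.181
finger_force: 60.1
```

{"fn": "drive_tool", "kwargs": {"steps": [[0, 0, 0, 0, -0.6, 0, 0], [0, 0, 0, 0, -1, 0, 0], [0, 0, 0, 0, -1, 0, 0], [0, 0, 0, 0, -1, 0, 0], [0, 0, 0, 0, -1, 0, 0], [0, 0, 0, 0, -1, 0, 0], [0, 0, 0, 0, -1, 0, 0], [0, 0, 0, 0, -1, 0, 0], [0, 0, 0, 0, -1, 0, 0], [0, 0, 0, 0, -1, 0, 0], [0, 0, 0, 0, -0.4, 0, 0]]}}

```text
t: 11.07
tool_pos: [496.3, 74.7, 119.2]
ee_rot: [2.288, 2.149, -0.002]
force: [-0.0, -0.5, -0.1]
grip_width: 0.183
finger_force: 60.1
```

{"fn": "drive_tool", "kwargs": {"steps": [[0, 0, 0, -0.3, -0.6, 0, 0], [0, 0, 0, -0.3, -1, 0, 0], [0, 0, 0, -0.3, -1, 0, 0], [0, 0, 0, 0, -1, 0, 0], [0, 0, 0, 0, -1, 0, 0], [0, 0, 0, 0, -1, 0, 0], [0, 0, 0, 0, -1, 0, 0], [0, 0, 0, 0, -1, 0, 0], [0, 0, 0, 0, -0.6, 0, 0], [0, 0, 0, 0, 0, 0, 0], [0, 0, 0, 0, 0, 0, 0]]}}

```text
t: 11.98
tool_pos: [477.1, -83.8, 119.1]
ee_rot: [-2.284, -2.157, -0.001]
force: [0.1, 0.2, 0.1]
grip_width: 0.177
finger_force: 60.1
```

{"fn": "drive_tool", "kwargs": {"steps": [[0, 0, 0, 0.1, -0.68, 0, 0], [0, 0, 0, 0.1, -0.68, 0, 0], [0, 0, 0, 0, 0, 0, 0], [0, 0, 0, 0, 0, 0, 0]]}}

```text
t: 12.32
tool_pos: [481.2, -109.7, 119.0]
ee_rot: [-2.281, -2.159, -0.001]
force: [0.2, 0.0, -0.1]
grip_width: 0.176
finger_force: 60.1
```

```bash
python3 - <<'E'
from hand import *
handle(170.5)
B=(430,780,-220,150)
p,d=bot.snapshot('wrist');print(dot(p,*GRN,18,(560,650,0,80)))
f,cx,cy,T=cam('wrist')
p2,d2=bot.snapshot('scene');p3,d3=bot.snapshot('side')
def pix(n,P):
    f,cx,cy,T=cam(n);q=(np.array(P)-T[:3,3])@T[:3,:3];return (cx+f*q[0]/q[2],cy+f*q[1]/q[2])
s=bot.sense()['tool_pos'];tip=[s[0]+.5,s[1]-1,s[2]-74.6];st=[481.5,-112.2,10]
o=np.zeros((400,800,3),np.uint8)
for i,(n,q) in enumerate((('scene',p2),('side',p3))):
    a=pix(n,tip);b=pix(n,st);print(n,a,b);x,y=int(a[0])-25,int(a[1])-20
    c=cv2.resize(q[y:y+50,x:x+50],(400,400),interpolation=cv2.INTER_CUBIC)
    for w,col in((a,(255,0,255)),(b,(0,255,0))):cv2.circle(c,(int((w[0]-x+.5)*8),int((w[1]-y+.5)*8)),4,col,1)
    o[:,400*i:400*i+400]=c
cv2.imwrite('pics/c4.png',o[...,::-1])
E
```

```text
tool [ 481.1 -109.   119. ] rot [-2.28e+00 -2.16e+00 -1.00e-03] n 1157 2629 F [ 0.1 -0.5 -0.5]
top [ 481.6 -109.9  169.9] ((481.6229553222656, -109.9198989868164), (16.785444259643555, 15.505945205688477), 85.60606384277344)
125 127 [ 473.9 -105.8  122.2] [ 489.6 -102.7  128. ]
131 137 [ 474.3 -105.3  128. ] [ 489.3 -102.4  133.9]
137 168 [ 474.1 -104.7  134.1] [489.6 -99.2 140. ]
143 172 [ 474.3 -105.   140. ] [ 489.3 -102.2  146. ]
149 197 [ 474.1 -105.4  146. ] [ 489.5 -102.6  152. ]
155 215 [ 474.5 -105.2  152. ] [ 489.2 -102.5  157.9]
161 260 [ 474.3 -105.3  158. ] [489.5 -99.3 164. ]
167 766 [ 473.8 -118.8  164. ] [ 489.7 -100.5  170. ]
(array([608.5,  34. ]), array([ 41.75,  37.  ,   8.75,   9.25, 252.  ]))
scene (np.float64(375.0000923641801), np.float64(204.20842391240532)) (np.float64(374.37124535830964), np.float64(213.6808227685147))
side (np.float64(304.7843783238558), np.float64(237.09538003263674)) (np.float64(305.5689851407911), np.float64(247.53917811973548))
```

View pics/c4.png

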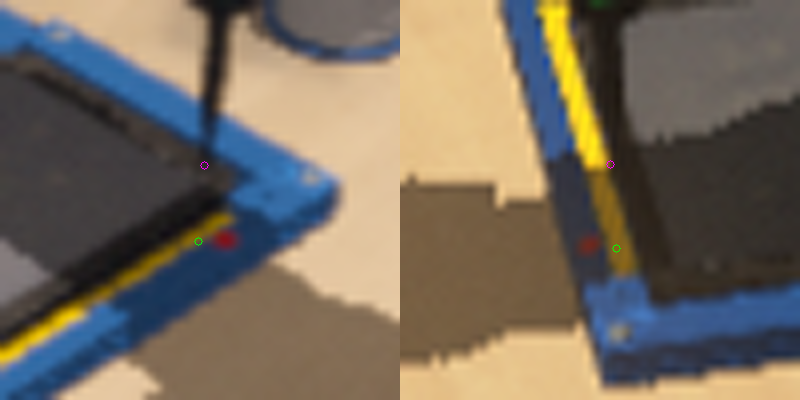

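{"fn": "drive_tool", "kwargs": {"steps": [[0, 0, 0, 0.02, -0.05, -0.4, 0], [0, 0, 0, 0, 0, -0.4, 0], [0, 0, 0, 0, 0, -0.2, 0], [0, 0, 0, 0, 0, -0.15, 0], [0, 0, 0, 0, 0, 0, 0]]}}

```text
t: 12.93
tool_pos: [480.8, -111.7, 95.0]
ee_rot: [-2.281, -2.157, 0.002]
force: [-0.8, 0.5, -0.6]
grip_width: 0.175
finger_force: 60.1
```

{"fn": "drive_tool", "kwargs": {"steps": [[0, 0, 0, 0, 0, -0.1, 0], [0, 0, 0, 0, 0, -0.1, 0], [0, 0, 0, 0, 0, -0.1, 0], [0, 0, 0, 0, 0, 0, 0]]}}

```text
t: 13.27
tool_pos: [481.4, -111.9, 89.8]
ee_rot: [-2.282, -2.158, 0.0]
force: [-0.7, -0.4, -0.7]
grip_width: 0.178
finger_force: 60.1
```

{"fn": "drive_tool", "kwargs": {"steps": [[0, 0, 0, 0, 0, -0.08, 0], [0, 0, 0, 0, 0, -0.08, 0], [0, 0, 0, 0, 0, 0, 0]]}}

```text
t: 13.52
tool_pos: [481.4, -111.9, 86.7]
ee_rot: [-2.282, -2.158, 0.0]
force: [0.2, -0.1, -1.3]
grip_width: 0.179
finger_force: 60.1
```

{"fn": "drive_tool", "kwargs": {"steps": [[0, 0, 0, 0, 0, -0.05, 0], [0, 0, 0, 0, 0, 0, 0]]}}

```text
t: 13.68
tool_pos: [481.5, -111.9, 85.8]
ee_rot: [-2.282, -2.158, 0.0]
force: [0.4, -0.4, 0.1]
grip_width: 0.18
finger_force: 60.1
```

{"fn": "drive_tool", "kwargs": {"steps": [[0, 0, 0, 0.034, 0.1456, 0, 0], [0, 0, 0, 0.034, 0.1456, 0, 0], [0, 0, 0, 0.034, 0.1456, 0, 0], [0, 0, 0, 0.034, 0.1456, 0, 0], [0, 0, 0, 0.034, 0.1456, 0, 0], [0, 0, 0, 0.034, 0.1456, 0, 0]]}}

```text
t: 14.18
tool_pos: [485.8, -94.0, 85.9]
ee_rot: [-2.282, -2.159, -0.0]
force: [0.7, -0.1, -0.4]
grip_width: 0.179
finger_force: 60.1
```

{"fn": "drive_tool", "kwargs": {"steps": [[0, 0, 0, 0.034, 0.1456, 0, 0], [0, 0, 0, 0.034, 0.1456, 0, 0], [0, 0, 0, 0.034, 0.1456, 0, 0], [0, 0, 0, 0.034, 0.1456, 0, 0], [0, 0, 0, 0.034, 0.1456, 0, 0], [0, 0, 0, 0.034, 0.1456, 0, 0], [0, 0, 0, 0.034, 0.1456, 0, 0], [0, 0, 0, 0.034, 0.1456, 0, 0]]}}

```text
t: 14.85
tool_pos: [491.1, -70.9, 85.9]
ee_rot: [-2.283, -2.158, -0.0]
force: [-0.0, 0.1, -0.5]
grip_width: 0.176
finger_force: 60.1
```

{"fn": "drive_tool", "kwargs": {"steps": [[0, 0, 0, 0.034, 0.1456, 0, 0], [0, 0, 0, 0.034, 0.1456, 0, 0], [0, 0, 0, 0.034, 0.1456, 0, 0], [0, 0, 0, 0.034, 0.1456, 0, 0], [0, 0, 0, 0.034, 0.1456, 0, 0], [0, 0, 0, 0.034, 0.1456, 0, 0], [0, 0, 0, 0.034, 0.1456, 0, 0], [0, 0, 0, 0.034, 0.1456, 0, 0], [0, 0, 0, 0.034, 0.1456, 0, 0], [0, 0, 0, 0.034, 0.1456, 0, 0]]}}

```text
t: 15.68
tool_pos: [497.9, -41.7, 85.9]
ee_rot: [-2.283, -2.158, -0.0]
force: [-0.1, 0.4, 0.2]
grip_width: 0.175
finger_force: 60.1
```

```bash
python3 - <<'E'
from hand import *
handle(137.3)
p,d=bot.snapshot('wrist');print(dot(p,*GRN,18,(560,650,0,80)))
o=hsv(rect(10,480,640,-20,80,p,.5));m=cv2.inRange(o,*YEL)
# channel yellow extents in jig frame
v,u=np.nonzero(m);X=640-.5*v-558.2;Y=80-.5*u+68.95;a=.9724*X-.2334*Y;b=.2334*X+.9724*Y
for lo in range(50,110,10):
    k=(b>lo)&(b<lo+10)&(a<-50);print('front b',lo,k.sum(),np.percentile(a[k],[3,97]).round(1) if k.sum()>5 else '')
for lo in range(-60,40,15):
    k=(a>lo)&(a<lo+10)&(b>90);print('left a',lo,k.sum(),np.percentile(b[k],[3,97]).round(1) if k.sum()>5 else '')
E
```

```text
tool [498.2 -40.9  85.9] rot [-2.281e+00 -2.160e+00 -1.000e-03] n 1212 2667 F [1.  0.7 0.3]
top [498.5 -41.9 136.8] ((498.6494140625, -41.368900299072266), (19.214982986450195, 15.48344898223877), 85.55840301513672)
92 124 [490.9 -37.3  89.1] [506.6 -34.5  95. ]
98 139 [491.3 -36.8  95. ] [506.4 -34.5 100.6]
104 175 [491.2 -36.8 101. ] [506.6 -31.9 107. ]
110 171 [491.4 -36.8 107. ] [506.4 -34.3 112.9]
116 203 [491.3 -36.9 113.2] [506.5 -33.9 119. ]
122 213 [491.5 -36.8 119. ] [506.2 -34.  125. ]
128 252 [491.3 -37.3 125.1] [506.5 -31.4 130.9]
134 900 [490.4 -51.1 131. ] [506.7 -31.2 137. ]
(array([608.4,  33.4]), array([ 42.  ,  37.  ,   9.25,   9.25, 260.  ]))
front b 50 327 [-68.7 -60.3]
front b 60 357 [-68.7 -60.4]
front b 70 351 [-68.6 -60.4]
front b 80 352 [-68.8 -60.4]
front b 90 527 [-68.5 -50.9]
front b 100 366 [-68.2 -50.5]
left a -60 366 [ 96.1 104.6]
left a -45 371 [ 96.1 104.8]
left a -30 372 [ 95.9 104.6]
left a -15 368 [ 96.  104.7]
left a 0 368 [ 96.  104.6]
left a 15 372 [ 96.  104.7]
left a 30 378 [ 95.9 104.8]
```

{"fn": "drive_tool", "kwargs": {"steps": [[0, 0, 0, 0.034, 0.1437, 0, 0], [0, 0, 0, 0.034, 0.1437, 0, 0], [0, 0, 0, 0.034, 0.1437, 0, 0], [0, 0, 0, 0.034, 0.1437, 0, 0], [0, 0, 0, 0.034, 0.1437, 0, 0], [0, 0, 0, 0.034, 0.1437, 0, 0], [0, 0, 0, 0.034, 0.1437, 0, 0], [0, 0, 0, 0.034, 0.1437, 0, 0], [0, 0, 0, 0.034, 0.1437, 0, 0], [0, 0, 0, 0.034, 0.1437, 0, 0]]}}

```text
t: 16.62
tool_pos: [504.7, -13.0, 85.9]
ee_rot: [-2.283, -2.159, -0.0]
force: [0.0, 0.1, -1.0]
grip_width: 0.178
finger_force: 60.1
```

{"fn": "drive_tool", "kwargs": {"steps": [[0, 0, 0, 0.034, 0.1437, 0, 0], [0, 0, 0, 0.034, 0.1437, 0, 0], [0, 0, 0, 0.034, 0.1437, 0, 0], [0, 0, 0, 0.034, 0.1437, 0, 0], [0, 0, 0, 0.034, 0.1437, 0, 0], [0, 0, 0, 0.034, 0.1437, 0, 0], [0, 0, 0, 0.034, 0.1437, 0, 0], [0, 0, 0, 0.034, 0.1437, 0, 0], [0, 0, 0, 0.034, 0.1437, 0, 0], [0, 0, 0, 0.034, 0.1437, 0, 0]]}}

```text
t: 17.45
tool_pos: [511.5, 15.7, 85.9]
ee_rot: [-2.282, -2.159, 0.0]
force: [-0.2, -0.2, -1.1]
grip_width: 0.175
finger_force: 60.1
```

{"fn": "drive_tool", "kwargs": {"steps": [[0, 0, 0, 0.034, 0.1437, 0, 0], [0, 0, 0, 0.034, 0.1437, 0, 0], [0, 0, 0, 0.034, 0.1437, 0, 0], [0, 0, 0, 0.034, 0.1437, 0, 0], [0, 0, 0, 0.034, 0.1437, 0, 0], [0, 0, 0, 0.034, 0.1437, 0, 0], [0, 0, 0, 0, 0, 0, 0]]}}

```text
t: 18.03
tool_pos: [515.8, 33.7, 85.9]
ee_rot: [-2.281, -2.16, -0.001]
force: [1.0, 0.5, -0.9]
grip_width: 0.175
finger_force: 60.1
```

{"fn": "drive_tool", "kwargs": {"steps": [[0, 0, 0, 0.034, 0.14, 0, 0], [0, 0, 0, 0.034, 0.14, 0, 0], [0, 0, 0, 0.034, 0.14, 0, 0], [0, 0, 0, 0.034, 0.14, 0, 0], [0, 0, 0, 0, 0, 0, 0], [0, 0, 0, 0, 0, 0, 0]]}}

```text
t: 18.53
tool_pos: [518.3, 44.2, 85.9]
ee_rot: [-2.282, -2.159, -0.0]
force: [-0.8, 0.2, 0.4]
grip_width: 0.178
finger_force: 60.1
```

{"fn": "drive_tool", "kwargs": {"steps": [[0, 0, 0, 0.145, -0.035, 0, 0], [0, 0, 0, 0.145, -0.035, 0, 0], [0, 0, 0, 0.145, -0.035, 0, 0], [0, 0, 0, 0.145, -0.035, 0, 0], [0, 0, 0, 0.145, -0.035, 0, 0], [0, 0, 0, 0, 0, 0, 0]]}}

```text
t: 19.03
tool_pos: [533.7, 40.0, 85.9]
ee_rot: [2.283, 2.157, 0.001]
force: [-0.5, -0.0, -0.7]
grip_width: 0.18
finger_force: 60.1
```

{"fn": "drive_tool", "kwargs": {"steps": [[0, 0, 0, 0.13, 0.02, 0, 0], [0, 0, 0, 0.147, -0.035, 0, 0], [0, 0, 0, 0.147, -0.035, 0, 0], [0, 0, 0, 0.147, -0.035, 0, 0], [0, 0, 0, 0.147, -0.035, 0, 0], [0, 0, 0, 0.147, -0.035, 0, 0], [0, 0, 0, 0.147, -0.035, 0, 0], [0, 0, 0, 0.147, -0.035, 0, 0], [0, 0, 0, 0.147, -0.035, 0, 0], [0, 0, 0, 0.147, -0.035, 0, 0]]}}

```text
t: 19.87
tool_pos: [562.1, 34.4, 85.9]
ee_rot: [-2.283, -2.158, 0.0]
force: [-0.2, 0.4, -1.0]
grip_width: 0.179
finger_force: 60.1
```

{"fn": "drive_tool", "kwargs": {"steps": [[0, 0, 0, 0.147, -0.035, 0, 0], [0, 0, 0, 0.147, -0.035, 0, 0], [0, 0, 0, 0.147, -0.035, 0, 0], [0, 0, 0, 0.147, -0.035, 0, 0], [0, 0, 0, 0.147, -0.035, 0, 0], [0, 0, 0, 0.147, -0.035, 0, 0], [0, 0, 0, 0.147, -0.035, 0, 0], [0, 0, 0, 0, 0, 0, 0]]}}

```text
t: 20.53
tool_pos: [583.2, 29.3, 86.0]
ee_rot: [2.282, 2.158, 0.001]
force: [0.5, 0.1, -0.7]
grip_width: 0.177
finger_force: 60.1
```

{"fn": "drive_tool", "kwargs": {"steps": [[0, 0, 0, 0.14, -0.034, 0, 0], [0, 0, 0, 0.14, -0.034, 0, 0], [0, 0, 0, 0.14, -0.034, 0, 0], [0, 0, 0, 0.14, -0.034, 0, 0], [0, 0, 0, 0.14, -0.034, 0, 0], [0, 0, 0, 0.14, -0.034, 0, 0], [0, 0, 0, 0.14, -0.034, 0, 0], [0, 0, 0, 0.14, -0.034, 0, 0], [0, 0, 0, 0, 0, 0, 0], [0, 0, 0, 0, 0, 0, 0], [0, 0, 0, 0, 0, 0, 0]]}}

```text
t: 21.45
tool_pos: [604.6, 24.2, 85.8]
ee_rot: [-2.282, -2.158, 0.0]
force: [0.4, -1.0, -0.2]
grip_width: 0.177
finger_force: 60.1
```

```bash
python3 - <<'E'
from hand import *
handle(137.3)
E
```

```text
tool [604.6  24.2  85.9] rot [-2.282 -2.158  0.   ] n 1188 2750 F [-0.4  0.4 -0.5]
top [605.1  23.4 136.7] ((605.171142578125, 23.8741397857666), (18.748981475830078, 15.51500415802002), 86.19631958007812)
92 127 [597.4  27.6  89. ] [613.   30.7  94.9]
98 135 [597.8  28.4  95. ] [612.8  30.6 101. ]
104 176 [597.7  27.9 101.1] [613.1  33.1 107. ]
110 166 [597.7  28.5 107. ] [612.8  30.9 112.9]
116 207 [597.7  27.9 113. ] [613.   31.3 119. ]
122 206 [598.   28.5 119.1] [612.6  31.  125. ]
128 247 [597.8  27.9 125. ] [613.   32.4 130.9]
134 943 [597.2  14.1 131. ] [613.2  32.9 137. ]
```

{"fn": "drive_tool", "kwargs": {"steps": [[0, 0, 0, 0, 0, 0.2, 0], [0, 0, 0, 0, 0, 0.3, 0], [0, 0, 0, 0, 0, 0.6, 0], [0, 0, 0, 0, 0, 0.55, 0], [0, 0, 0, -0.3, 0.5, 0, 0], [0, 0, 0, -0.5, 1, 0, 0], [0, 0, 0, -0.5, 1, 0, 0], [0, 0, 0, -0.5, 1, 0, 0], [0, 0, 0, -0.5, 1, 0, 0], [0, 0, 0, -0.5, 1, 0, 0], [0, 0, 0, -0.5, 1, 0, 0], [0, 0, 0, -0.5, 0.7, 0, 0]]}}

```text
t: 22.5
tool_pos: [527.3, 171.7, 119.1]
ee_rot: [-2.278, -2.161, -0.002]
force: [0.0, 0.1, -0.9]
grip_width: 0.177
finger_force: 60.1
```

{"fn": "drive_tool", "kwargs": {"steps": [[0, 0, 0, -0.5, 0.7, 0, 0], [0, 0, 0, -0.5, 1, 0, 0], [0, 0, 0, -0.5, 1, 0, 0], [0, 0, 0, -0.2, 1, 0, 0], [0, 0, 0, 0, 1, 0, 0], [0, 0, 0, 0, 0.6, 0, 0], [0, 0, 0, 0, 0, 0, 0], [0, 0, 0, 0, 0, 0, 0]]}}

```text
t: 23.17
tool_pos: [494.4, 274.3, 118.8]
ee_rot: [2.281, 2.16, -0.001]
force: [0.0, -1.3, -1.1]
grip_width: 0.178
finger_force: 60.1
```

{"fn": "drive_tool", "kwargs": {"steps": [[0, 0, 0, 0.08, 0.3, 0, 0], [0, 0, 0, 0, 0, 0, 0], [0, 0, 0, 0, 0, 0, 0], [0, 0, 0, 0, 0, 0, 0]]}}

```text
t: 23.5
tool_pos: [496.7, 279.1, 118.9]
ee_rot: [2.284, 2.157, -0.001]
force: [0.2, 0.1, -0.5]
grip_width: 0.178
finger_force: 60.1
```

```bash
python3 - <<'E'
from hand import *
handle(170.5)
p,d=bot.snapshot('wrist');v,u=np.mgrid[0:400,0:640];W=wdepth(u.ravel(),v.ravel(),d.ravel()).reshape(400,640,3)
h=hsv(p);pl=(abs(W[...,2]-100)<3)&(h[...,1]<70)&(abs(W[...,0]-560)<70)&(abs(W[...,1]-275)<60);Q=W[pl];print(len(Q),cv2.minAreaRect(Q[:,:2].astype(np.float32)),Q.min(0),Q.max(0))
for x in range(535,600,8):
    q=np.sort(Q[abs(Q[:,0]-x)<1.5][:,1]);
    if len(q)>3:
        g=np.diff(q);i=g.argmax();print(x,len(q),q[0].round(1),q[-1].round(1),'gap',q[i].round(1),q[i+1].round(1))
E
```

```text
tool [496.7 279.3 118.9] rot [ 2.284e+00  2.157e+00 -1.000e-03] n 1150 2652 F [ 0.5  0.2 -0.7]
top [497.1 278.4 169.7] ((497.1810607910156, 278.4832763671875), (17.418386459350586, 15.674500465393066), 87.11988830566406)
125 134 [489.4 282.3 122. ] [505.1 285.5 128. ]
131 132 [489.8 283.1 128. ] [504.9 285.7 134. ]
137 184 [489.7 283.1 134. ] [505.2 290.  140. ]
143 173 [489.8 283.1 140. ] [504.8 286.1 145.9]
149 201 [489.7 282.5 146.1] [505.2 288.4 152. ]
155 209 [490.  283.4 152. ] [505.1 288.1 158. ]
161 261 [489.8 282.8 158. ] [505.1 288.3 164. ]
167 914 [489.1 270.1 164. ] [505.4 288.7 170. ]
4869 ((564.8881225585938, 274.1666564941406), (44.08735275268555, 64.03977966308594), 86.14425659179688) [532.12664793 250.48836785  97.02432406] [598.06196806 297.8619945  101.75309414]
535 203 254.1 297.7 gap 269.5 283.6
543 202 253.9 297.5 gap 268.8 283.0
551 202 253.6 297.1 gap 268.6 281.5
559 199 252.6 296.4 gap 267.7 281.0
567 277 252.5 296.0 gap 274.7 275.4
575 263 252.1 295.5 gap 269.7 270.4
583 253 251.6 295.0 gap 271.3 271.9
591 235 250.9 294.4 gap 256.4 257.3
599 5 290.7 293.6 gap 290.7 291.6
```

{"fn": "drive_tool", "kwargs": {"steps": [[0, 0, 0, 0.5, -0.028, 0, 0], [0, 0, 0, 0.7, -0.04, 0, 0], [0, 0, 0, 0.7, -0.04, 0, 0], [0, 0, 0, 0.6, -0.034, 0, 0], [0, 0, 0, 0.45, -0.026, 0, 0], [0, 0, 0, 0, 0, 0, 0], [0, 0, 0, 0, 0, 0, 0], [0, 0, 0, 0, 0, 0, 0]]}}

```text
t: 24.27
tool_pos: [554.6, 277.0, 118.7]
ee_rot: [-2.281, -2.158, 0.001]
force: [1.0, 0.4, 0.7]
grip_width: 0.177
finger_force: 60.1
```

{"fn": "drive_tool", "kwargs": {"steps": [[0, 0, 0, 0.04, -0.04, -0.3, 0], [0, 0, 0, 0, 0, -0.25, 0], [0, 0, 0, 0, 0, -0.1, 0], [0, 0, 0, 0, 0, 0, 0]]}}

```text
t: 24.6
tool_pos: [555.4, 275.9, 105.2]
ee_rot: [-2.282, -2.159, 0.003]
force: [0.2, 0.5, 0.1]
grip_width: 0.175
finger_force: 60.2
```

{"fn": "drive_tool", "kwargs": {"steps": [[0, 0, 0, 0, 0, -0.05, 0], [0, 0, 0, 0, 0, 0, 0]]}}

```text
t: 24.77
tool_pos: [556.1, 276.1, 104.8]
ee_rot: [-2.282, -2.159, 0.0]
force: [-0.1, -0.6, -0.1]
grip_width: 0.179
finger_force: 60.2
```

{"fn": "drive_tool", "kwargs": {"steps": [[0, 0, 0, 0, 0, -0.03, 0], [0, 0, 0, 0, 0, 0, 0]]}}

```text
t: 24.93
tool_pos: [556.2, 276.1, 104.7]
ee_rot: [-2.283, -2.159, -0.001]
force: [-0.3, 0.2, 0.5]
grip_width: 0.176
finger_force: 60.3
```

{"fn": "drive_tool", "kwargs": {"steps": [[0, 0, 0, 0, 0, 0, 0.3], [0, 0, 0, 0, 0, 0, 0.5], [0, 0, 0, 0, 0, 0, 0.6], [0, 0, 0, 0, 0, 0, 0.6], [0, 0, 0, 0, 0, 0.5, 0.6], [0, 0, 0, 0, 0, 1, 0.6], [0, 0, 0, 0, 0, 1, 0.6], [0, 0, 0, 0, 0, 1, 0.6], [0, 0, 0, 0, 0, 1, 0.6], [0, 0, 0, 0, -1, 0, 0.6], [0, 0, 0, 0, -1, 0, 0.6], [0, 0, 0, 0, -1, 0, 0.6]]}}

```text
t: 25.93
tool_pos: [556.4, 215.8, 195.7]
ee_rot: [2.281, 2.159, 0.003]
force: [0.1, -0.1, 0.2]
grip_width: 0.6
finger_force: 0.0
```

{"fn": "drive_tool", "kwargs": {"steps": [[0, 0, 0, 0, -1, 0, 0.6], [0, 0, 0, 0, -1, 0, 0.6], [0, 0, 0, 0, 0, 0, 0.6], [0, 0, 0, 0, 0, 0, 0.6]]}}

```text
t: 26.27
tool_pos: [556.7, 174.6, 195.2]
ee_rot: [2.285, 2.155, 0.001]
force: [-0.0, 1.0, 0.7]
grip_width: 0.599
finger_force: 0.0
```

```bash
python3 - <<'E'
from jig import *
p,d=bot.snapshot('wrist');v,u=np.mgrid[0:400,0:640];W=wdepth(u.ravel(),v.ravel(),d.ravel()).reshape(400,640,3)
h=hsv(p);g=(cv2.inRange(h,*GRN)>0)&(W[...,2]>120)&(W[...,0]>450);Q=W[g];t=Q[abs(Q[:,2]-156)<4]
print('top',len(t),t.mean(0),cv2.minAreaRect(t[:,:2].astype(np.float32)))
m=(cv2.inRange(h,*ORG)>0)&(abs(W[...,2]-59)<4)&(W[...,1]<-60)&(W[...,0]<700);Q=W[m];print('grip',len(Q),Q.mean(0) if len(Q) else '')
s=bot.sense();print(s['t'],s['tool_pos'],s['force'])
p2,d2=bot.snapshot('scene')
o=np.zeros((400,800,3),np.uint8);o[:,:440]=cv2.resize(p,(440,275))[:275].shape and np.pad(cv2.resize(p,(440,275)),((0,125),(0,0),(0,0)));o[:,440:]=cv2.resize(p2[150:330,200:362],(360,400));cv2.imwrite('pics/c5.png',o[...,::-1])
E
```

```text
top 555 [556.30216138 274.70119679 155.51112114] ((556.2385864257812, 274.7730712890625), (15.01221752166748, 15.79297924041748), 85.72860717773438)
grip 0 
26.3167 [556.3979317  176.57870728 194.99247646] [ 0.52440104  0.19678454 -0.14122676]
```

View pics/c5.png

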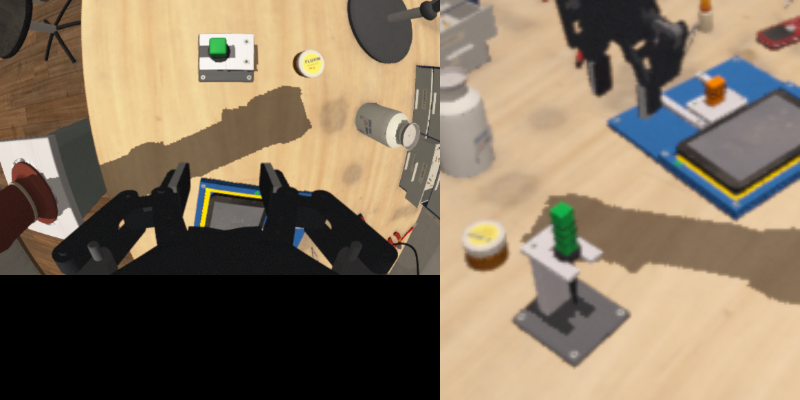

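The picture shows the tool hanging upright in the fork at wrist-view (218,47). The clamp is against the tablet, and the jar and phone are where they were.

```bash
python3 -c "
from bench import bot
print(bot.sign_off())"
```

```text
the job is handed in; nothing more can be done
None
```

I handed the job in at about 26 s of the 72 s. The clamp is against its stop, the tip was drawn from the red mark round the corner to the green mark in one pass, and the tool hangs upright in its stand. The jar and phone look undisturbed; I did not re-check the spool at the end. The hand-in returned no verdict.

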